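# Sort the soldered silverware into its work trays

## Robot

A 6-joint arm with a two-finger parallel gripper is mounted at the origin on the work surface. World frame = base frame: x ahead of the robot, y to its left, z up, the work surface at z = 0. Lengths are in mm, angles in rad, forces in N, time in s.
With the tool pointing down it reaches from about 325 to 775 mm from the base axis. Payload 9.3 kg.
Tool frame: the origin (TCP) lies on the centre line of the jaws, within the pads' length; the fingertips stand ahead of it and the grasp point (between the pads) lies 8 mm behind it (robot.tips_ahead is the z of the fingertips in the tool frame, in mm); z points along the fingers, y is the line along which they close (so a half turn about z gives the same grasp; the last joint's range is limited). The gripper opens to 85 mm and grips with 20 to 120 N. Pads are 22 mm wide; open, the fingers measure 114 mm over their backs; the gripper's body (76 mm by 85 mm) begins 54 mm behind the grasp point. The pads swing forward as they close: fully open they stand 13 mm farther back than shut.
Start: joints at [-1.29, 0.259, 0.021, 1.334, 0, 1.418], TCP at [231.17, -499.056, 242.279] pointing down, gripper open.
Joint ranges: [-3.04, 3.04], [-0.91, 1.82], [-1.04, 1.36], [-1.92, 1.95], [-1.52, 1.45], [-3.14, 3.14]. Speed limits (rad/s): [2.22, 2.22, 2.79, 3.14, 3.14, 3.14].

## Interface

Orientations are given as a rotation vector (axis times angle).
In Python, from station import robot gives the robot as it stands.
- The arm moves only by the tool apply_moves, never from a script. Its argument "targets" is a list of rows, each a list of 5 numbers: the shift along the tool's x, y, z in m, then the turn about the tool's z in degrees, then the finger opening in m, from 0 to 0.0854. In form: [[dx, dy, dz, twist, fingers], ...]. A call has 1 to 20 rows; each row shifts and turns the commanded pose from where the row before left it, along the tool's axes as they then stand; what a row does not reach is not made up. A row lasts 1/12 s, in which the tool goes at most 41.7 mm and 7.16 degrees, less where a joint would pass 70% of its speed; a pose out of reach is approached as far as the arm can. A call with a gripper value outside its range is refused whole. The fingers move at their own pace and stop on an object; "newtons" is the grip in N (left out, the last holds). Time passes only in rows, so rows that do not move let the fingers close. It gives the time, the measured TCP pose, the force, the opening and the grip force at its end, in the units of the state.
- robot.read_state(): the state, without advancing time (a new reading comes with each control period).
- robot.grab_frame(name): name is "scene" or "top"; returns a dict with "pixels" (480x640x3 uint8, blue, green, red), "K" (3x3 intrinsics, pixels), "world_from_camera" (4x4, takes a point from camera to world coordinates). Camera axes: x right, y up, looking along -z (the intrinsics and any distortion apply to the point x, -y, -z); pixel columns grow to the right and rows downward; lengths in mm; the calibration is good to about 2 mm. A picture is of the moment at which its call begins. There is no depth.
- robot.finish_job(): hands the job in; it is judged then, once.
The state is a dict: "time": time; "qpos": joint angles; "qvel": joint speeds; "joint_torque": joint torques, N m; "position": TCP position; "tool_rot": TCP orientation; "wrist_force": force on the tool from outside, world axes, zero at the start; "moment": the same for the moment, N m; "finger_gap": finger opening in mm; "grip_force": force on a finger pad.
Only numpy, scipy, OpenCV 4.12 (cv2) and the standard library are available. Lean on these libraries where they do the work, as an engineer would, in place of code of your own. Each camera call takes 0.05 s, during which the arm holds its last target. There are 200 camera calls.

## Task

Four silver pieces are back from soldering and stand mixed among the tools on the bench: two napkin rings, a round lidded box and an oblong box. Sort them for polishing: stand each one upright, flat on the floor of the work tray that already holds a piece of its kind. Set them down gently without dropping them, and do not push about the pieces already in the trays.

Things in the scene. Friction and masses are not known exactly. Their poses are not given: they have to be found in the camera images.
- ring_a_mid (a point): Bright silver napkin ring, a plain open tube standing on end with a wide hole seen from above: outer diameter 46 mm (a thin bead at each rim adds 1 mm of looks), height 38 mm, wall 3 mm, about 60 g. The point is on its axis, half-way up, 19 mm above its underside; z is up. Stands loose on the bench top at the start, among tools; to be sorted.
- ring_b_mid (a point): The second napkin ring, the same as the first. Bright silver napkin ring, a plain open tube standing on end with a wide hole seen from above: outer diameter 46 mm (a thin bead at each rim adds 1 mm of looks), height 38 mm, wall 3 mm, about 60 g. The point is on its axis, half-way up, 19 mm above its underside; z is up. Stands loose on the bench top at the start, among tools; to be sorted.
- round_box_mid (a point): Bright silver round lidded trinket box: outer diameter 46 mm, straight side up to 32 mm, low domed lid to 38 mm with a small bead knob reaching 46 mm at its middle, about 90 g, lid does not come off. The point is on its axis, 19 mm above its underside; z is up. Stands loose on the bench top at the start, among tools; to be sorted.
- oblong_box_mid (a point): Bright silver oblong hinged box with flat lid: 40 mm along its own x, 60 mm along its own y, 34 mm high, straight sides, about 120 g, lid does not open. The point is at its centre, half-way up, 17 mm above its underside; z is up. Stands loose on the bench top at the start, among tools; to be sorted.
- tray_rings: Shallow work tray with a dark wooden rim and black floor, fixed to the bench, told by the napkin ring that already stands in it: outside 120 mm along its own x, 200 mm along its own y; walls 4 mm thick, rim 14 mm above the bench; flat inner floor 112 x 192 mm, 4 mm above the bench. Origin: centre of its underside, at bench height; z is up. The three trays differ only in what they hold.
- tray_round: Shallow work tray with a dark wooden rim and black floor, fixed to the bench, told by the round lidded box that already stands in it: outside 120 mm along its own x, 200 mm along its own y; walls 4 mm thick, rim 14 mm above the bench; flat inner floor 112 x 192 mm, 4 mm above the bench. Origin: centre of its underside, at bench height; z is up. The three trays differ only in what they hold.
- tray_oblong: Shallow work tray with a dark wooden rim and black floor, fixed to the bench, told by the oblong box that already stands in it: outside 120 mm along its own x, 200 mm along its own y; walls 4 mm thick, rim 14 mm above the bench; flat inner floor 112 x 192 mm, 4 mm above the bench. Origin: centre of its underside, at bench height; z is up. The three trays differ only in what they hold.
- sample_ring_mid (a point): Bright silver napkin ring, a plain open tube standing on end with a wide hole seen from above: outer diameter 46 mm (a thin bead at each rim adds 1 mm of looks), height 38 mm, wall 3 mm, about 60 g. The point is on its axis, half-way up, 19 mm above its underside; z is up. Already stands in the tray of its kind at the start and stays there.
- sample_round_mid (a point): Bright silver round lidded trinket box: outer diameter 46 mm, straight side up to 32 mm, low domed lid to 38 mm with a small bead knob reaching 46 mm at its middle, about 90 g, lid does not come off. The point is on its axis, 19 mm above its underside; z is up. Already stands in the tray of its kind at the start and stays there.
- sample_oblong_mid (a point): Bright silver oblong hinged box with flat lid: 40 mm along its own x, 60 mm along its own y, 34 mm high, straight sides, about 120 g, lid does not open. The point is at its centre, half-way up, 17 mm above its underside; z is up. Already stands in the tray of its kind at the start and stays there.
Things that resemble listed ones, but are neither listed nor needed, are in the scene too. Leave any blue or turquoise look-alike of the part that bears round_box_mid alone.

How it is judged:
By the outcome, as a careful person would: the job done as asked, in the order asked, and still so for the second after the job is handed in, with the robot touching nothing.
It also fails if it takes over 106 s, if anything falls off the work surface, if the arm or the gripper's body presses on something with over 40 N, if the wrist force passes 120 N, or if a joint passes its speed limit or range.

## Working session

There is one attempt and no reset: what is moved stays moved. The work goes in short steps, Python scripts to look and compute and a tool call to move; the robot and the scene stay as the last step left them, time stands still between calls to the robot, and variables do not carry over. Pictures are saved under pics/ and viewed, at most 14 in all, crops included, and the job is handed in when it is done.

Besides the shell and the picture viewer there is one more tool, called after ">>>" as name([rows], argument=value, ...), one row to a line, values as JSON. apply_moves: Moves the arm, as the interface text tells. Its arguments: {"type":"object","properties":{"targets":{"type":"array"},"newtons":{"type":"number"}},"required":["targets"]}

```bash
mkdir -p pics; python3 - <<'E'
from station import robot
import cv2,pickle
print(robot.read_state(), robot.tips_ahead)
for n in("scene","top"):
    f=robot.grab_frame(n); cv2.imwrite(f"pics/{n}0.png",f["pixels"]); print(n,f["K"],f["world_from_camera"],f.keys())
    pickle.dump(f,open(f"{n}0.pkl","wb"))
E
```

```text
{'time': 0.0, 'qpos': array([-1.28957644e+00,  2.59233903e-01,  2.07885516e-02,  1.33372745e+00,
        4.92964405e-05,  1.41820862e+00]), 'qvel': array([-0.00013036,  0.00153501,  0.00074694, -0.00068485, -0.00226715,
        0.00208642]), 'joint_torque': array([-1.57965718e-03, -5.55642307e+01,  3.44525850e+01,  1.38656393e-02,
       -1.84076757e-04,  7.09808404e-06]), 'position': array([ 231.12319514, -498.79733613,  241.65405256]), 'tool_rot': array([-3.06663576e+00, -6.75796386e-01,  6.16644163e-05]), 'wrist_force': array([ 0.10215897, -0.38467176,  0.5475388 ]), 'moment': array([-0.07880734, -0.01540271,  0.04734832]), 'grip_force': 0.0, 'finger_gap': 85.43757352557958} 11.0
scene [[582.83668344   0.         321.29588419]
 [  0.         582.83668344 248.21772273]
 [  0.           0.           1.        ]] [[ 4.70769306e-01 -5.34466905e-01  7.01941157e-01  1.30577936e+03]
 [ 8.82049881e-01  3.02334792e-01 -3.61360873e-01 -4.13348961e+02]
 [-1.90858063e-02  7.89264722e-01  6.13756410e-01  7.77746037e+02]
 [ 0.00000000e+00  0.00000000e+00  0.00000000e+00  1.00000000e+00]] dict_keys(['pixels', 'K', 'world_from_camera'])
top [[456.01272711   0.         326.00639423]
 [  0.         456.01272711 236.83590391]
 [  0.           0.           1.        ]] [[ 2.40535314e-02  9.94850727e-01 -9.84553591e-02  4.07877581e+02]
 [-9.99225961e-01  2.69914135e-02  2.86171764e-02  2.98771798e+00]
 [ 3.11272681e-02  9.76908066e-02  9.94729913e-01  8.65046134e+02]
 [ 0.00000000e+00  0.00000000e+00  0.00000000e+00  1.00000000e+00]] dict_keys(['pixels', 'K', 'world_from_camera'])
```

View pics/top0.png

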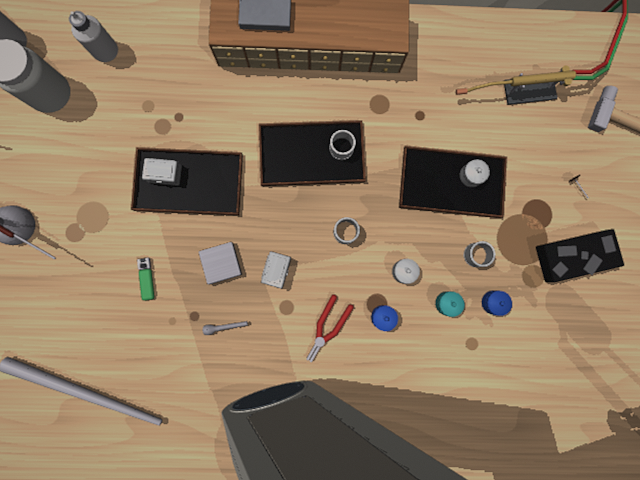

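View pics/scene0.png

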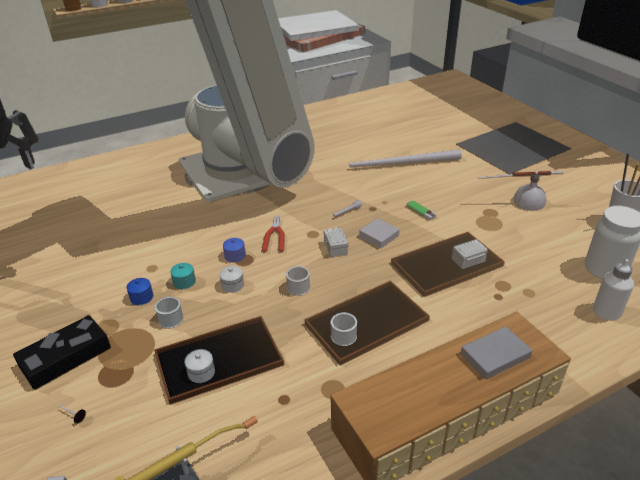

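The top view shows the oblong tray at (187,182), the ring tray at (312,153) and the round tray at (453,182). Candidates:
- **Rings:** (347,231) and (481,254), both open tubes.
- **Round box:** silver lid with knob at (407,271). The blue and turquoise ones at (385,318), (451,303) and (497,303) are look-alikes to leave alone.
- **Oblong box:** (277,270), with a hinged lid like the sample. The object at (221,263) is a flat grey slab.

I'll confirm these in an enlarged crop.

```bash
cat > h.py <<'E'
import numpy as np,cv2,pickle
def ray(f,uv):
    K=f["K"];T=f["world_from_camera"]
    d=np.array([(uv[0]-K[0,2])/K[0,0],-(uv[1]-K[1,2])/K[1,1],-1.])
    return T[:3,3],T[:3,:3]@d
def onz(f,uv,z):
    o,d=ray(f,uv); return o+d*(z-o[2])/d[2]
def tri(f,a,g,b):
    o,d=ray(f,a);p,e=ray(g,b)
    s=np.linalg.lstsq(np.c_[d,-e],p-o,rcond=None)[0]
    A=o+s[0]*d;B=p+s[1]*e
    return (A+B)/2,np.linalg.norm(A-B)
def proj(f,P):
    T=f["world_from_camera"];c=T[:3,:3].T@(np.asarray(P,float)-T[:3,3]);K=f["K"]
    return np.array([K[0,0]*c[0]/-c[2]+K[0,2],-K[1,1]*c[1]/-c[2]+K[1,2]])
E
python3 - <<'E'
from h import *
t=cv2.imread("pics/top0.png");s=cv2.imread("pics/scene0.png")
a=cv2.resize(t[205:335,195:515],(800,325),interpolation=cv2.INTER_CUBIC)
b=cv2.resize(s[200:330,120:440],(800,325),interpolation=cv2.INTER_CUBIC)[:275]
cv2.imwrite("pics/crop1.png",np.vstack([a,b]))
for n,im,(x0,y0,x1,y1) in(("top",t,(120,110,520,345)),("scene",s,(110,190,520,410))):
    hsv=cv2.cvtColor(im,cv2.COLOR_BGR2HSV)
    m=((hsv[...,1]<45)&(hsv[...,2]>95)).astype(np.uint8)
    k=np.zeros_like(m);k[y0:y1,x0:x1]=1;m&=k
    N,L,S,C=cv2.connectedComponentsWithStats(m)
    for i in range(1,N):
        if S[i,4]>100: print(n,S[i],C[i].round(1))
E
```

```text
top [329 130  27  25 194] [342.1 142.4]
top [142 158  35  25 704] [158.6 169.5]
top [465 159  25  25 469] [476.7 171.1]
top [334 217  26  26 199] [346.2 230.2]
top [470 241  26  26 189] [482.  253.8]
top [ 199  242   42   42 1196] [219.1 262.6]
top [261 251  29  37 733] [275.  269.4]
top [394 259  26  25 505] [406.7 270.8]
top [203 321  44  14 224] [221. 327.]
scene [199 190  49  11 313] [218.3 193.5]
scene [334 200  28  16 124] [349.6 207.2]
scene [360 218  39  30 718] [378.7 232.5]
scene [324 227  24  30 540] [335.8 241.4]
scene [453 239  35  30 632] [471.3 252.6]
scene [220 266  24  26 500] [231.5 278.3]
scene [286 266  24  29 586] [297.8 280.2]
scene [155 297  29  31 685] [168.8 311.9]
scene [330 312  27  34 766] [343.6 328.4]
scene [ 462  327   58   46 1594] [494.4 349. ]
scene [185 349  29  33 676] [199.9 364. ]
```

View pics/crop1.png

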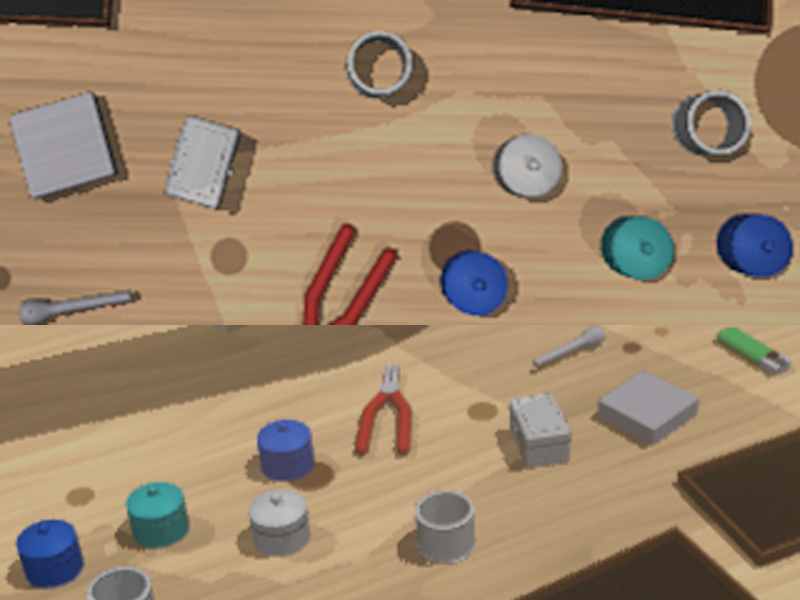

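The crop confirms the picks. The two open tubes are the rings, the only silver knobbed lid is the round box, and the higher hinged box with a dotted lid is the oblong (the grey slab is flat and square).

```bash
python3 - <<'E'
from h import *
T=pickle.load(open("top0.pkl","rb"));S=pickle.load(open("scene0.pkl","rb"))
c=lambda x,y:((x+.5)/2.5-.5+195,(y+.5)/2.5-.5+205)
e=lambda x,y:((x+.5)/2.5-.5+120,(y-325+.5)/2.5-.5+200)
p=lambda n,a,b:print(n,*(lambda r:(r[0].round(1),round(r[1],1)))(tri(T,a,S,b)))
p("ringa rim",(346.5,229.5),e(445,508));p("ringb rim",(482.5,253.5),e(121,583))
p("round knob",c(533,164),e(277,497))
ob=[(190,116),(240,130),(217,208),(166,193)];sb=[(525,443),(570,434),(555,394),(510,400)]
# try correspondences
import itertools
for k in range(4):
    r=[tri(T,c(*ob[i]),S,e(*sb[(i+k)%4])) for i in range(4)]
    print("corr",k,sum(x[1] for x in r).round(1),[x[0].round(0).tolist() for x in r])
p("ring sample rim",(342,142.5),(343.5,321))
h=cv2.cvtColor(T["pixels"],cv2.COLOR_BGR2HSV)
# oblong rects
for n,(x0,y0,x1,y1) in (("obl",(255,245,296,295)),("samp",(138,152,182,190))):
    m=(h[...,1]<45)&(h[...,2]>95);q=np.argwhere(m[y0:y1,x0:x1])[:,::-1]+[x0,y0]
    bx=cv2.boxPoints(cv2.minAreaRect(q.astype(np.float32)))
    print(n,[onz(T,u,34)[:2].round(0).tolist() for u in bx])
# trays: dark pixels
for n,(x0,y0,x1,y1) in (("obl",(125,140,250,222)),("ring",(252,115,372,192)),("round",(393,140,515,222))):
    m=((h[...,2]<75)).astype(np.uint8)[y0:y1,x0:x1]
    cs=cv2.findContours(m,cv2.RETR_EXTERNAL,cv2.CHAIN_APPROX_NONE)[0];q=max(cs,key=cv2.contourArea)+[x0,y0]
    bx=cv2.boxPoints(cv2.minAreaRect(q.astype(np.float32)))
    W=np.array([onz(T,u,14)[:2] for u in bx]);print(n,bx.round(0).tolist(),W.round(0).tolist(),"ctr",W.mean(0).round(1))
for n,uv,z in(("sring",(342,142.5),42),("sround",(477,171),30),("ra",(346.5,229.5),38),("rb",(482.5,253.5),38),("rd",c(533,164),46)):print(n,onz(T,uv,z).round(1))
E
```

```text
ringa rim [505.  -56.5  37.3] 3.4
ringb rim [ 467.3 -305.9   40.9] 4.1
round knob [ 433.1 -168.9   42.5] 3.3
corr 0 152.8 [[455.0, 64.0, 26.0], [462.0, 61.0, 36.0], [405.0, 77.0, 36.0], [399.0, 79.0, 29.0]]
corr 1 65.4 [[462.0, 81.0, 30.0], [457.0, 54.0, 77.0], [396.0, 59.0, 31.0], [400.0, 89.0, -22.0]]
corr 2 39.7 [[458.0, 74.0, 72.0], [449.0, 38.0, 73.0], [398.0, 67.0, -18.0], [408.0, 107.0, -16.0]]
corr 3 105.3 [[451.0, 57.0, 71.0], [453.0, 44.0, 28.0], [408.0, 84.0, -9.0], [406.0, 98.0, 31.0]]
ring sample rim [666.9 -45.1  40.3] 2.5
obl [[405.0, 97.0], [463.0, 83.0], [452.0, 40.0], [394.0, 55.0]]
samp [[585.0, 320.0], [629.0, 319.0], [624.0, 259.0], [580.0, 260.0]]
obl [[132.0, 211.0], [135.0, 148.0], [242.0, 153.0], [239.0, 216.0]] [[531.0, 342.0], [651.0, 344.0], [648.0, 141.0], [527.0, 142.0]] ctr [589.2 242.1]
ring [[259.0, 124.0], [364.0, 121.0], [366.0, 183.0], [261.0, 187.0]] [[705.0, 112.0], [719.0, -90.0], [597.0, -96.0], [584.0, 103.0]] ctr [651.1   7.6]
round [[398.0, 209.0], [404.0, 147.0], [508.0, 156.0], [502.0, 218.0]] [[549.0, -157.0], [671.0, -167.0], [659.0, -369.0], [537.0, -356.0]] ctr [ 603.9 -262.3]
sring [665.8 -46.1  42. ]
sround [ 623.1 -303.    30. ]
ra [504.2 -58.   38. ]
rb [ 466.8 -309.    38. ]
rd [ 432.3 -169.7   46. ]
```

Positions are good enough to set out. First I turn the jaws so they close along world x (then tool x = world +y, tool y = world +x), and head for ring a.

>>> apply_moves([
  [0, 0, 0.006, -6.52, 0.06],
  [0, 0, 0.006, -6.52, 0.06],
  [0, 0, 0.006, -6.52, 0.06],
  [0, 0, 0.006, -6.52, 0.06],
  [0, 0, 0.006, -6.52, 0.06],
  [0, 0, 0.006, -6.52, 0.06],
  [0, 0, 0.006, -6.52, 0.06],
  [0, 0, 0.006, -6.52, 0.06],
  [0, 0, 0.006, -6.52, 0.06],
  [0, 0, 0.006, -6.52, 0.06],
], newtons=30)

```text
time: 0.93
position: [231.1, -498.8, 181.6]
tool_rot: [-2.214, -2.228, -0.001]
wrist_force: [0.6, -0.4, -0.3]
finger_gap: 60.2
grip_force: 0.0
```

```bash
python3 - <<'E'
from h import *
from scipy.spatial.transform import Rotation as R
from station import robot
s=robot.read_state();print(s["position"],R.from_rotvec(s["tool_rot"]).as_matrix().round(3),s["finger_gap"],s["time"])
T=pickle.load(open("top0.pkl","rb"));S=pickle.load(open("scene0.pkl","rb"))
c=lambda x,y:((x+.5)/2.5-.5+195,(y+.5)/2.5-.5+205)
e=lambda x,y:((x+.5)/2.5-.5+120,(y-325+.5)/2.5-.5+200)
ob=[(190,116),(240,130),(217,208),(166,193)];sb=[(510,400),(555,394),(570,434),(525,443)]
for k in range(4):
    r=[tri(T,c(*ob[i]),S,e(*sb[(i+k)%4])) for i in range(4)]
    print("corr",k,sum(x[1] for x in r).round(1),[x[0].round(0).tolist() for x in r])
print("lid z34",[onz(T,c(*u),34).round(0).tolist() for u in ob])
for n,u in(("slab r",(95,93)),("slab br",(118,180))):print(n,onz(T,c(*u),15).round(0))
E
```

```text
[ 231.11481788 -498.81955372  181.61271485] [[-0.007  1.    -0.   ]
 [ 1.     0.007  0.001]
 [ 0.001 -0.    -1.   ]] 60.20283945518561 0.9333
corr 0 153.2 [[451.0, 57.0, 71.0], [457.0, 54.0, 77.0], [408.0, 84.0, -9.0], [400.0, 89.0, -22.0]]
corr 1 92.9 [[458.0, 74.0, 72.0], [462.0, 61.0, 36.0], [398.0, 67.0, -18.0], [399.0, 79.0, 29.0]]
corr 2 17.6 [[462.0, 81.0, 30.0], [453.0, 44.0, 28.0], [396.0, 59.0, 31.0], [406.0, 98.0, 31.0]]
corr 3 99.6 [[455.0, 64.0, 26.0], [449.0, 38.0, 73.0], [405.0, 77.0, 36.0], [408.0, 107.0, -16.0]]
lid z34 [[461.0, 79.0, 34.0], [452.0, 42.0, 34.0], [395.0, 57.0, 34.0], [405.0, 94.0, 34.0]]
slab r [478. 152.  15.]
slab br [414. 132.  15.]
```

>>> apply_moves([
  [0.0314, 0.0197, 0.005, 0, 0.06],
  [0.0314, 0.0197, 0.005, 0, 0.06],
  [0.0314, 0.0197, 0.005, 0, 0.06],
  [0.0314, 0.0197, 0.005, 0, 0.06],
  [0.0314, 0.0197, 0.005, 0, 0.06],
  [0.0314, 0.0197, 0.005, 0, 0.06],
  [0.0314, 0.0197, 0.005, 0, 0.06],
  [0.0314, 0.0197, 0.005, 0, 0.06],
  [0.0314, 0.0197, 0.005, 0, 0.06],
  [0.0314, 0.0197, 0.005, 0, 0.06],
  [0.0314, 0.0197, 0.005, 0, 0.06],
  [0.0314, 0.0197, 0.005, 0, 0.06],
  [0.0314, 0.0197, 0.005, 0, 0.06],
  [0.0314, 0.0197, 0.005, 0, 0.06],
  [0, 0, 0, 0, 0.06],
])

```text
time: 2.18
position: [508.4, -54.4, 111.1]
tool_rot: [-2.214, -2.227, -0.001]
wrist_force: [-0.8, -0.6, -0.7]
finger_gap: 59.7
grip_force: 0.0
```

```bash
cat > look.py <<'E'
from h import *
from station import robot
import sys
def look(tag,tx=None,sx=None,sc=3):
    out={}
    for n,b in(("top",tx),("scene",sx)):
        f=robot.grab_frame(n);out[n]=f
        if b: cv2.imwrite(f"pics/{n}_{tag}.png",cv2.resize(f["pixels"][b[1]:b[3],b[0]:b[2]],None,fx=sc,fy=sc,interpolation=cv2.INTER_CUBIC))
    return out
E
python3 - <<'E'
from look import *
o=look("a")
t=o["top"]["pixels"][110:330,260:520];s=o["scene"]["pixels"][170:390,150:410]
cv2.imwrite("pics/la.png",np.hstack([cv2.resize(x,(400,338),interpolation=cv2.INTER_CUBIC) for x in(t,s)]))
print(robot.read_state()["position"])
E
```

```text
[506.61265897 -57.79753805 111.65023198]
```

View pics/la.png

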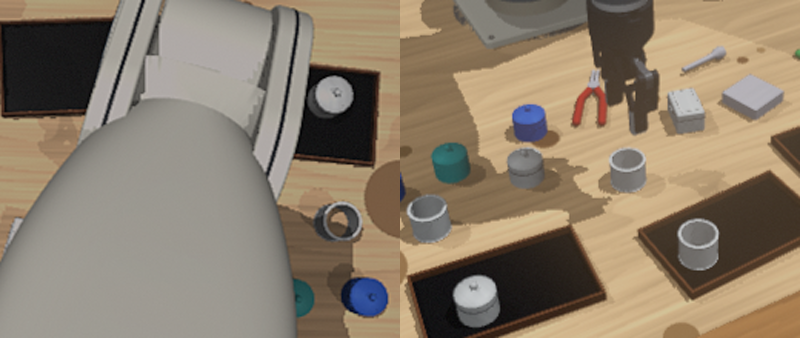

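The gripper stands over ring a (scene crop: ring at (628,165), fingers just above it). I'll descend and grip.

>>> apply_moves([
  [0, -0.002, 0.015, 0, 0.06],
  [0, 0, 0.015, 0, 0.06],
  [0, 0, 0.015, 0, 0.06],
  [0, 0, 0.015, 0, 0.06],
  [0, 0, 0.015, 0, 0.06],
  [0, 0, 0.012, 0, 0.06],
  [0, 0, 0.007, 0, 0.06],
  [0, 0, 0.003, 0, 0.06],
  [0, 0, 0, 0, 0.06],
  [0, 0, 0, 0, 0.03],
  [0, 0, 0, 0, 0.03],
  [0, 0, 0, 0, 0.03],
  [0, 0, 0, 0, 0.03],
  [0, 0, 0, 0, 0.03],
  [0, 0, 0, 0, 0.03],
], newtons=30)

```text
time: 3.53
position: [504.9, -59.5, 16.1]
tool_rot: [2.219, 2.221, 0.0]
wrist_force: [-1.4, -1.9, 6.5]
finger_gap: 46.4
grip_force: 31.3
```

>>> apply_moves([
  [0, 0, -0.008, 0, 0.03],
  [0, 0, -0.015, 0, 0.03],
  [0, 0, -0.015, 0, 0.03],
  [0, 0, -0.015, 0, 0.03],
  [0, 0, -0.012, 0, 0.03],
  [0.0092, 0.0182, 0, 0, 0.03],
  [0.0092, 0.0182, 0, 0, 0.03],
  [0.0092, 0.0182, 0, 0, 0.03],
  [0.0092, 0.0182, 0, 0, 0.03],
  [0.0092, 0.0182, 0, 0, 0.03],
  [0.0092, 0.0182, 0, 0, 0.03],
  [0.0092, 0.0182, 0, 0, 0.03],
  [0.0092, 0.0182, 0, 0, 0.03],
  [0, 0, 0, 0, 0.03],
  [0, 0, 0, 0, 0.03],
])

```text
time: 4.78
position: [650.4, 15.2, 80.2]
tool_rot: [-2.219, -2.223, 0.0]
wrist_force: [-0.7, 0.3, -1.0]
finger_gap: 45.8
grip_force: 31.0
```

```bash
python3 - <<'E'
from look import *
o=look("b",None,(230,170,490,370))
s=robot.read_state();print(s["position"],s["finger_gap"],s["wrist_force"])
E
```

```text
[649.37819587  14.53180214  80.32638071] 45.38014031526817 [ 1.003221   -0.56389114 -0.53496583]
```

View pics/scene_b.png

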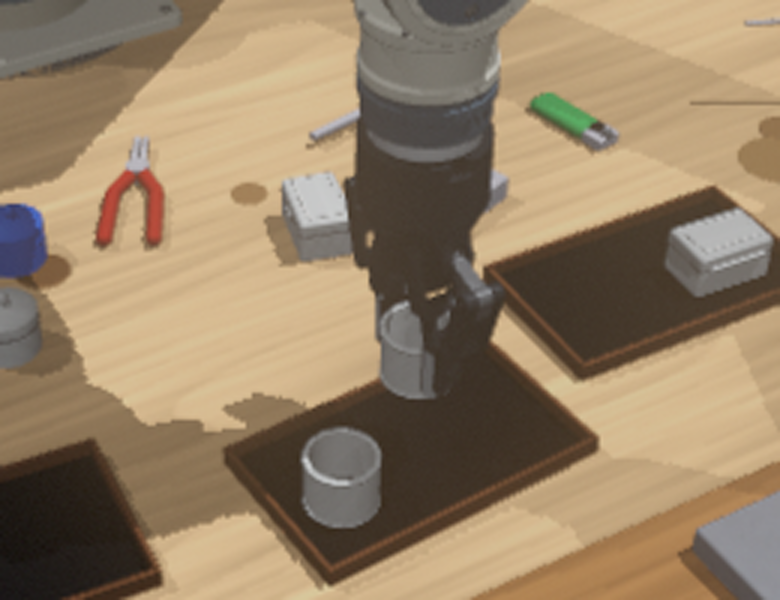

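Ring a is held level above the ring tray. I'll check its axis offset from the tool, using its left edge at crop x=381 and bottom at (415,396).

```bash
python3 - <<'E'
from h import *
S=pickle.load(open("scene0.pkl","rb"))
for y in(6,10,14.5):
  u=proj(S,(649.4,y,83));print(y,((u-[230,170])*3).round(0), "bottom near", ((proj(S,(649.4,y,64))-[230,170])*3).round(0))
E
```

```text
6 [399. 354.] bottom near [398. 377.]
10 [404. 352.] bottom near [404. 375.]
14.5 [411. 349.] bottom near [410. 373.]
```

>>> apply_moves([
  [0, 0, 0.012, 0, 0.03],
  [0, 0, 0.015, 0, 0.03],
  [0, 0, 0.012, 0, 0.03],
  [0, 0, 0.008, 0, 0.03],
  [0, 0, 0.005, 0, 0.03],
  [0, 0, 0.003, 0, 0.03],
  [0, 0, 0.002, 0, 0.03],
  [0, 0, 0.001, 0, 0.03],
  [0, 0, 0.001, 0, 0.03],
  [0, 0, 0, 0, 0.03],
])

```text
time: 5.72
position: [650.2, 14.6, 21.5]
tool_rot: [2.22, 2.222, 0.0]
wrist_force: [0.1, 0.6, -1.0]
finger_gap: 45.7
grip_force: 31.0
```

>>> apply_moves([
  [0, 0, 0.0007, 0, 0.03],
  [0, 0, 0.0007, 0, 0.03],
  [0, 0, 0, 0, 0.03],
])

```text
time: 5.97
position: [650.3, 14.6, 20.1]
tool_rot: [2.22, 2.222, 0.0]
wrist_force: [-0.8, -0.2, 1.0]
finger_gap: 45.6
grip_force: 31.1
```

>>> apply_moves([
  [0, 0, 0.0007, 0, 0.03],
  [0, 0, 0, 0, 0.03],
  [0, 0, 0, 0, 0.03],
])

```text
time: 6.22
position: [650.3, 14.5, 20.1]
tool_rot: [2.22, 2.222, 0.001]
wrist_force: [-2.2, 0.4, 7.4]
finger_gap: 45.7
grip_force: 31.6
```

Contact at 7 N. I'll release, lift and go to ring b.

>>> apply_moves([
  [0, 0, 0, 0, 0.052],
  [0, 0, 0, 0, 0.058],
  [0, 0, 0, 0, 0.06],
  [0, 0, 0, 0, 0.06],
  [0, 0, -0.008, 0, 0.06],
  [0, 0, -0.02, 0, 0.06],
  [0, 0, -0.03, 0, 0.06],
  [0, 0, -0.032, 0, 0.06],
  [-0.0323, -0.0183, 0, 0, 0.06],
  [-0.0323, -0.0183, 0, 0, 0.06],
  [-0.0323, -0.0183, 0, 0, 0.06],
  [-0.0323, -0.0183, 0, 0, 0.06],
  [-0.0323, -0.0183, 0, 0, 0.06],
  [-0.0323, -0.0183, 0, 0, 0.06],
  [-0.0323, -0.0183, 0, 0, 0.06],
  [-0.0323, -0.0183, 0, 0, 0.06],
  [-0.0323, -0.0183, 0, 0, 0.06],
  [-0.0323, -0.0183, 0, 0, 0.06],
  [0, 0, 0, 0, 0.06],
  [0, 0, 0, 0, 0.06],
])

```text
time: 7.88
position: [466.5, -310.4, 109.7]
tool_rot: [2.224, 2.218, 0.0]
wrist_force: [0.5, -0.4, 0.5]
finger_gap: 60.1
grip_force: 0.0
```

```bash
python3 - <<'E'
from look import *
o=look("c")
t=o["top"]["pixels"][110:330,250:510];s=o["scene"]["pixels"][190:410,130:390]
cv2.imwrite("pics/lc.png",np.hstack([cv2.resize(x,(400,338),interpolation=cv2.INTER_CUBIC) for x in(t,s)]))
s=robot.read_state();print(s["position"],s["time"])
E
```

```text
[ 467.46577459 -308.38360599  109.51135698] 7.9833
```

View pics/lc.png

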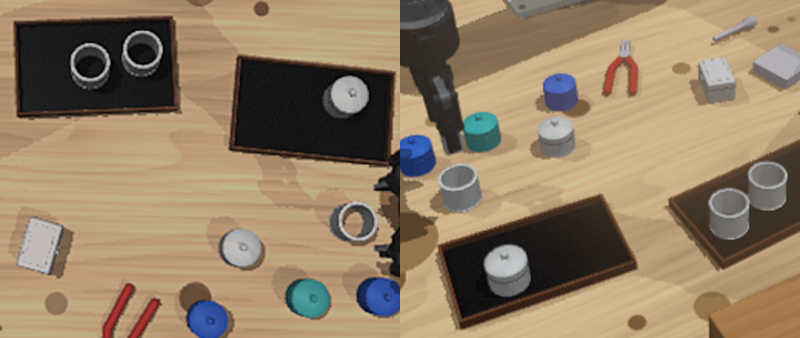

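Ring a stands in the tray (top crop (91,66)), clear of the sample. The gripper is over ring b at (357,222).

>>> apply_moves([
  [0, 0, 0.015, 0, 0.06],
  [0, 0, 0.015, 0, 0.06],
  [0, 0, 0.015, 0, 0.06],
  [0, 0, 0.015, 0, 0.06],
  [0, 0, 0.015, 0, 0.06],
  [0, 0, 0.011, 0, 0.06],
  [0, 0, 0.005, 0, 0.06],
  [0, 0, 0.002, 0, 0.06],
  [0, 0, 0, 0, 0.06],
  [0, 0, 0, 0, 0.03],
  [0, 0, 0, 0, 0.03],
  [0, 0, 0, 0, 0.03],
  [0, 0, 0, 0, 0.03],
  [0, 0, 0, 0, 0.03],
  [0, 0, 0, 0, 0.03],
])

```text
time: 9.23
position: [468.0, -308.7, 17.1]
tool_rot: [2.219, 2.222, 0.001]
wrist_force: [1.1, 2.3, 5.6]
finger_gap: 45.5
grip_force: 31.2
```

>>> apply_moves([
  [0, 0, -0.008, 0, 0.03],
  [0, 0, -0.015, 0, 0.03],
  [0, 0, -0.02, 0, 0.03],
  [0, 0, -0.02, 0, 0.03],
  [0, 0, -0.012, 0, 0.03],
  [0.0318, 0.0153, 0, 0, 0.03],
  [0.0318, 0.0153, 0, 0, 0.03],
  [0.0318, 0.0153, 0, 0, 0.03],
  [0.0318, 0.0153, 0, 0, 0.03],
  [0.0318, 0.0153, 0, 0, 0.03],
  [0.0318, 0.0153, 0, 0, 0.03],
  [0.0318, 0.0153, 0, 0, 0.03],
  [0.0318, 0.0153, 0, 0, 0.03],
  [0.0318, 0.0153, 0, 0, 0.03],
  [0.0318, 0.0153, 0, 0, 0.03],
  [0.0318, 0.0153, 0, 0, 0.03],
  [0.0318, 0.0153, 0, 0, 0.03],
  [0, 0, 0, 0, 0.03],
  [0, 0, 0, 0, 0.03],
])

```text
time: 10.82
position: [650.8, 74.8, 91.2]
tool_rot: [2.217, 2.226, -0.001]
wrist_force: [-0.9, -0.6, -1.0]
finger_gap: 45.2
grip_force: 31.0
```

```bash
python3 - <<'E'
from look import *
o=look("d",None,(280,200,500,380))
s=robot.read_state();p=s["position"];print(p,s["finger_gap"],s["wrist_force"])
for y in (p[1]-5,p[1],p[1]+5): print(((proj(o["scene"],(p[0],y,p[2]-17+38))-[280,200])*3).round(0))
E
```

```text
[650.24494291  72.70725233  91.27722999] 45.48681241237698 [-0.20153475  0.41387801 -0.40764863]
[339. 194.]
[346. 191.]
[353. 189.]
```

View pics/scene_d.png

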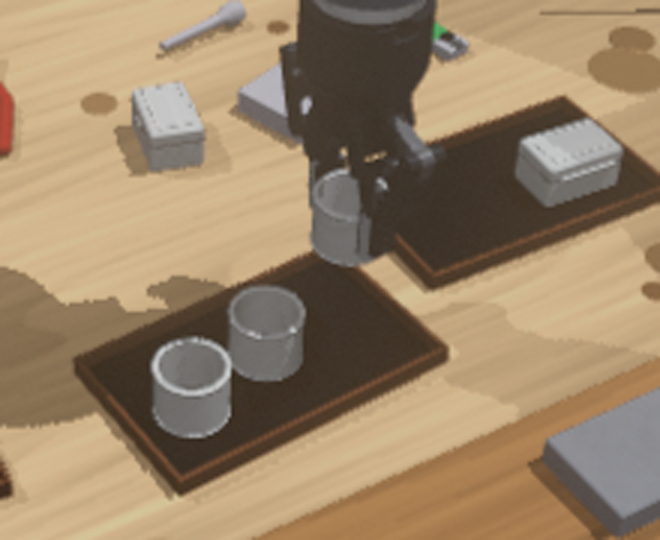

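Ring b hangs level (left edge at crop x=312), about 5 mm clear of the tray end. I'll shift it 2 mm inward and lower it.

>>> apply_moves([
  [-0.002, 0, 0.015, 0, 0.03],
  [0, 0, 0.018, 0, 0.03],
  [0, 0, 0.015, 0, 0.03],
  [0, 0, 0.01, 0, 0.03],
  [0, 0, 0.006, 0, 0.03],
  [0, 0, 0.003, 0, 0.03],
  [0, 0, 0.002, 0, 0.03],
  [0, 0, 0.001, 0, 0.03],
  [0, 0, 0, 0, 0.03],
  [0, 0, 0, 0, 0.03],
])

```text
time: 11.75
position: [650.9, 71.1, 21.8]
tool_rot: [2.22, 2.222, 0.001]
wrist_force: [0.6, 1.3, 0.0]
finger_gap: 46.0
grip_force: 31.0
```

>>> apply_moves([
  [0, 0, 0.0005, 0, 0.03],
  [0, 0, 0, 0, 0.03],
])

```text
time: 11.92
position: [650.9, 71.2, 21.2]
tool_rot: [2.22, 2.222, 0.001]
wrist_force: [0.2, 0.4, 0.6]
finger_gap: 45.6
grip_force: 31.1
```

>>> apply_moves([
  [0, 0, 0.0007, 0, 0.03],
  [0, 0, 0, 0, 0.03],
])

```text
time: 12.08
position: [650.9, 71.2, 21.1]
tool_rot: [2.22, 2.222, 0.001]
wrist_force: [-2.8, 0.4, 7.4]
finger_gap: 45.6
grip_force: 31.6
```

>>> apply_moves([
  [0, 0, 0, 0, 0.052],
  [0, 0, 0, 0, 0.058],
  [0, 0, 0, 0, 0.06],
  [0, 0, 0, 0, 0.06],
  [0, 0, -0.008, 0, 0.06],
  [0, 0, -0.02, 0, 0.06],
  [0, 0, -0.03, 0, 0.06],
  [0, 0, -0.032, 0, 0.06],
  [-0.0241, -0.0218, 0, 0, 0.06],
  [-0.0241, -0.0218, 0, 0, 0.06],
  [-0.0241, -0.0218, 0, 0, 0.06],
  [-0.0241, -0.0218, 0, 0, 0.06],
  [-0.0241, -0.0218, 0, 0, 0.06],
  [-0.0241, -0.0218, 0, 0, 0.06],
  [-0.0241, -0.0218, 0, 0, 0.06],
  [-0.0241, -0.0218, 0, 0, 0.06],
  [-0.0241, -0.0218, 0, 0, 0.06],
  [-0.0241, -0.0218, 0, 0, 0.06],
  [0, 0, 0, 0, 0.06],
  [0, 0, 0, 0, 0.06],
])

```text
time: 13.75
position: [432.2, -171.2, 110.7]
tool_rot: [2.223, 2.218, 0.0]
wrist_force: [0.0, 0.6, 0.5]
finger_gap: 60.0
grip_force: 0.0
```

```bash
python3 - <<'E'
from look import *
o=look("e")
t=o["top"]["pixels"][110:330,250:510];s=o["scene"]["pixels"][170:390,150:410]
cv2.imwrite("pics/le.png",np.hstack([cv2.resize(x,(400,338),interpolation=cv2.INTER_CUBIC) for x in(t,s)]))
s=robot.read_state();print(s["position"],s["time"])
E
```

```text
[ 433.28514878 -170.03223475  110.44809847] 13.85
```

View pics/le.png

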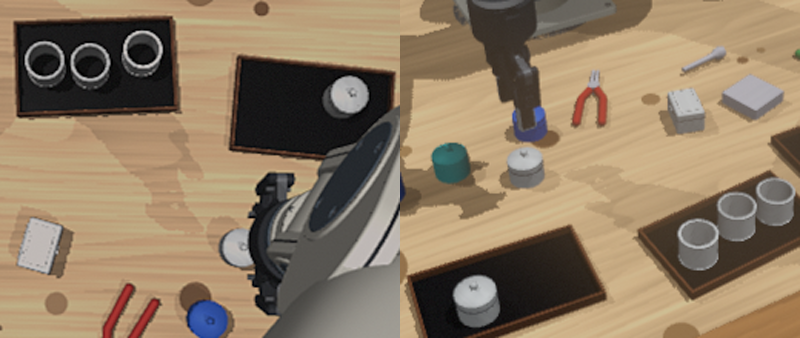

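Both rings stand in the ring tray (crop (45,65) and (91,66)). The gripper is over the silver round box at scene crop (525,166), so I'll descend.

>>> apply_moves([
  [0, 0, 0.015, 0, 0.06],
  [0, 0, 0.015, 0, 0.06],
  [0, 0, 0.015, 0, 0.06],
  [0, 0, 0.015, 0, 0.06],
  [0, 0, 0.015, 0, 0.06],
  [0, 0, 0.011, 0, 0.06],
  [0, 0, 0.006, 0, 0.06],
  [0, 0, 0.003, 0, 0.06],
  [0, 0, 0, 0, 0.06],
  [0, 0, 0, 0, 0.03],
  [0, 0, 0, 0, 0.03],
  [0, 0, 0, 0, 0.03],
  [0, 0, 0, 0, 0.03],
  [0, 0, 0, 0, 0.03],
  [0, 0, 0, 0, 0.03],
])

```text
time: 15.1
position: [433.3, -170.2, 15.6]
tool_rot: [2.22, 2.222, 0.001]
wrist_force: [1.2, 1.8, 6.2]
finger_gap: 44.9
grip_force: 31.6
```

>>> apply_moves([
  [0, 0, -0.008, 0, 0.03],
  [0, 0, -0.015, 0, 0.03],
  [0, 0, -0.02, 0, 0.03],
  [0, 0, -0.02, 0, 0.03],
  [0, 0, -0.012, 0, 0.03],
  [-0.0056, 0.0217, 0, 0, 0.03],
  [-0.0056, 0.0217, 0, 0, 0.03],
  [-0.0056, 0.0217, 0, 0, 0.03],
  [-0.0056, 0.0217, 0, 0, 0.03],
  [-0.0056, 0.0217, 0, 0, 0.03],
  [-0.0056, 0.0217, 0, 0, 0.03],
  [-0.0056, 0.0217, 0, 0, 0.03],
  [-0.0056, 0.0217, 0, 0, 0.03],
  [0, 0, 0, 0, 0.03],
  [0, 0, 0, 0, 0.03],
])

```text
time: 16.35
position: [606.6, -214.8, 89.6]
tool_rot: [-2.22, -2.222, 0.001]
wrist_force: [0.0, 0.0, -1.6]
finger_gap: 44.6
grip_force: 31.2
```

```bash
python3 - <<'E'
from look import *
o=look("f",None,(140,220,380,400))
s=robot.read_state();p=s["position"];print(p,s["finger_gap"],s["wrist_force"])
E
```

```text
[ 605.53558915 -214.38305815   89.87734342] 45.083347167872894 [-0.37690428  0.52447663 -1.68609577]
```

View pics/scene_f.png

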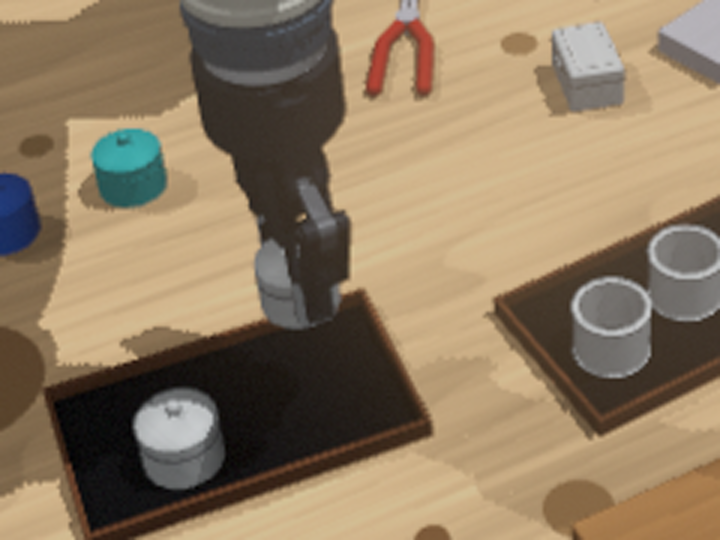

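The round box is held level at crop (298,285), above the free half of the round tray. I'll lower it to 19.6, approaching slowly.

>>> apply_moves([
  [0, 0, 0.015, 0, 0.03],
  [0, 0, 0.018, 0, 0.03],
  [0, 0, 0.015, 0, 0.03],
  [0, 0, 0.01, 0, 0.03],
  [0, 0, 0.006, 0, 0.03],
  [0, 0, 0.003, 0, 0.03],
  [0, 0, 0.0015, 0, 0.03],
  [0, 0, 0.001, 0, 0.03],
  [0, 0, 0, 0, 0.03],
  [0, 0, 0, 0, 0.03],
])

```text
time: 17.28
position: [606.8, -214.8, 21.1]
tool_rot: [2.22, 2.222, 0.0]
wrist_force: [0.1, 0.1, -0.0]
finger_gap: 44.7
grip_force: 31.2
```

>>> apply_moves([
  [0, 0, 0.0007, 0, 0.03],
  [0, 0, 0, 0, 0.03],
])

```text
time: 17.45
position: [606.6, -214.7, 20.0]
tool_rot: [2.22, 2.222, 0.0]
wrist_force: [0.4, 0.3, -1.3]
finger_gap: 45.0
grip_force: 31.2
```

>>> apply_moves([
  [0, 0, 0.0006, 0, 0.03],
  [0, 0, 0, 0, 0.03],
])

```text
time: 17.62
position: [606.6, -214.8, 19.7]
tool_rot: [2.22, 2.222, 0.0]
wrist_force: [-1.4, 0.8, 2.7]
finger_gap: 44.9
grip_force: 31.6
```

>>> apply_moves([
  [0, 0, 0, 0, 0.052],
  [0, 0, 0, 0, 0.058],
  [0, 0, 0, 0, 0.06],
  [0, 0, 0, 0, 0.06],
  [0, 0, -0.008, 0, 0.06],
  [0, 0, -0.02, 0, 0.06],
  [0, 0, -0.03, 0, 0.06],
  [0, 0, -0.032, 0, 0.06],
  [0.0283, -0.0178, 0, 0, 0.06],
  [0.0283, -0.0178, 0, 0, 0.06],
  [0.0283, -0.0178, 0, 0, 0.06],
  [0.0283, -0.0178, 0, 0, 0.06],
  [0.0283, -0.0178, 0, 0, 0.06],
  [0.0283, -0.0178, 0, 0, 0.06],
  [0.0283, -0.0178, 0, 0, 0.06],
  [0.0283, -0.0178, 0, 0, 0.06],
  [0.0283, -0.0178, 0, 0, 0.06],
  [0.0283, -0.0178, 0, 0, 0.06],
])

```text
time: 19.12
position: [427.3, 69.2, 109.9]
tool_rot: [2.22, 2.222, 0.001]
wrist_force: [0.6, 0.5, 0.1]
finger_gap: 60.1
grip_force: 0.0
```

>>> apply_moves([
  [0, 0, 0, -6.82, 0.06],
  [0, 0, 0, -6.82, 0.06],
  [0, 0, 0, -6.82, 0.06],
  [0, 0, 0, -6.82, 0.06],
  [0, 0, 0, -6.82, 0.06],
  [0, 0, 0, -6.82, 0.06],
  [0, 0, 0, -6.82, 0.06],
  [0, 0, 0, -6.82, 0.06],
  [0, 0, 0, -6.82, 0.06],
  [0, 0, 0, -6.82, 0.06],
  [0, 0, 0, -6.82, 0.06],
  [0, 0, 0, 0, 0.06],
])

```text
time: 20.12
position: [428.4, 68.1, 109.8]
tool_rot: [0.399, 3.115, 0.0]
wrist_force: [0.6, -0.0, 0.6]
finger_gap: 60.0
grip_force: 0.0
```

```bash
python3 - <<'E'
from look import *
from scipy.spatial.transform import Rotation as R
o=look("g")
t=o["top"]["pixels"][110:330,250:510];s=o["scene"]["pixels"][190:410,150:410]
cv2.imwrite("pics/lg.png",np.hstack([cv2.resize(x,(400,338),interpolation=cv2.INTER_CUBIC) for x in(t,s)]))
s=robot.read_state();print(s["position"],s["time"],R.from_rotvec(s["tool_rot"]).as_matrix().round(3)[:2])
S=o["scene"];p=s["position"];Ry=R.from_rotvec(s["tool_rot"]).as_matrix()[:,1]
for k in(-30,30):print("finger tips px",((proj(S,p-[0,0,5]+k*Ry)-[150,190])*400/260+[400,0]).round(0))
E
```

```text
[428.33563928  68.13384231 109.5884532 ] 20.2167 [[-0.965  0.262  0.001]
 [ 0.262  0.965  0.   ]]
finger tips px [660.  31.]
finger tips px [703.  24.]
```

View pics/lg.png

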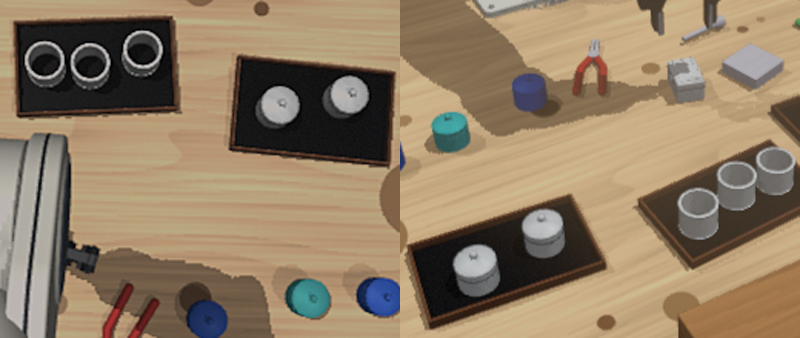

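Both round boxes stand in the round tray. The fingers, at crop (657,31) and (709,27), straddle the oblong box at (686,70) and clear the slab. I'll descend.

>>> apply_moves([
  [0, 0, 0.015, 0, 0.06],
  [0, 0, 0.015, 0, 0.06],
  [0, 0, 0.015, 0, 0.06],
  [0, 0, 0.015, 0, 0.06],
  [0, 0, 0.015, 0, 0.06],
  [0, 0, 0.011, 0, 0.06],
  [0, 0, 0.005, 0, 0.06],
  [0, 0, 0.002, 0, 0.06],
  [0, 0, 0, 0, 0.06],
  [0, 0, 0, 0, 0.025],
  [0, 0, 0, 0, 0.025],
  [0, 0, 0, 0, 0.025],
  [0, 0, 0, 0, 0.025],
  [0, 0, 0, 0, 0.025],
  [0, 0, 0, 0, 0.025],
])

```text
time: 21.47
position: [428.8, 68.2, 16.9]
tool_rot: [0.408, 3.113, 0.0]
wrist_force: [-0.7, 0.2, 7.0]
finger_gap: 39.8
grip_force: 31.1
```

>>> apply_moves([
  [0, 0, -0.008, 0, 0.025],
  [0, 0, -0.015, 0, 0.025],
  [0, 0, -0.02, 0, 0.025],
  [0, 0, -0.02, 0, 0.025],
  [0, 0, -0.012, 0, 0.025],
  [0, 0, 0, 6.82, 0.025],
  [0, 0, 0, 6.82, 0.025],
  [0, 0, 0, 6.82, 0.025],
  [0, 0, 0, 6.82, 0.025],
  [0, 0, 0, 6.82, 0.025],
  [0, 0, 0, 6.82, 0.025],
  [0, 0, 0, 6.82, 0.025],
  [0, 0, 0, 6.82, 0.025],
  [0, 0, 0, 6.82, 0.025],
  [0, 0, 0, 6.82, 0.025],
  [0, 0, 0, 6.82, 0.025],
])

```text
time: 22.8
position: [428.1, 68.1, 91.7]
tool_rot: [2.227, 2.216, 0.0]
wrist_force: [-0.3, -1.3, -0.7]
finger_gap: 39.4
grip_force: 30.4
```

>>> apply_moves([
  [0.0155, 0.02, 0, 0, 0.025],
  [0.0155, 0.02, 0, 0, 0.025],
  [0.0155, 0.02, 0, 0, 0.025],
  [0.0155, 0.02, 0, 0, 0.025],
  [0.0155, 0.02, 0, 0, 0.025],
  [0.0155, 0.02, 0, 0, 0.025],
  [0.0155, 0.02, 0, 0, 0.025],
  [0.0155, 0.02, 0, 0, 0.025],
  [0, 0, 0, 0, 0.025],
  [0, 0, 0, 0, 0.025],
])

```text
time: 23.63
position: [588.4, 192.9, 91.0]
tool_rot: [-2.219, -2.223, 0.001]
wrist_force: [-0.8, -0.2, -0.6]
finger_gap: 39.2
grip_force: 30.7
```

```bash
python3 - <<'E'
from look import *
o=look("h",None,(310,180,530,360))
s=robot.read_state();p=s["position"];print(p,s["finger_gap"],s["wrist_force"],s["tool_rot"])
E
```

```text
[587.34745135 192.02661013  91.20012789] 39.408219893378636 [-0.84662374  0.29369551 -0.37236439] [-2.21995656e+00 -2.22215949e+00  1.51041490e-03]
```

View pics/scene_h.png

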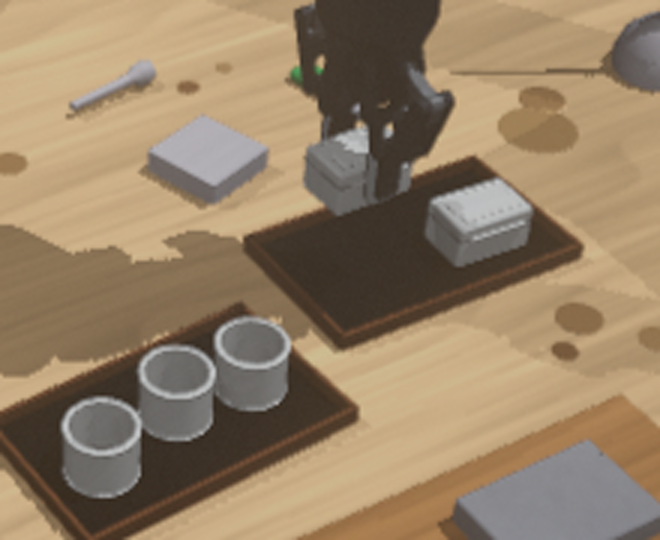

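The oblong box is held level at crop (355,170), aligned with the tray and clear of the sample at (480,220). I'll lower it.

>>> apply_moves([
  [0, 0, 0.015, 0, 0.025],
  [0, 0, 0.018, 0, 0.025],
  [0, 0, 0.015, 0, 0.025],
  [0, 0, 0.01, 0, 0.025],
  [0, 0, 0.006, 0, 0.025],
  [0, 0, 0.003, 0, 0.025],
  [0, 0, 0.0015, 0, 0.025],
  [0, 0, 0.001, 0, 0.025],
  [0, 0, 0, 0, 0.025],
  [0, 0, 0, 0, 0.025],
])

```text
time: 24.57
position: [588.4, 192.4, 22.3]
tool_rot: [2.22, 2.222, 0.001]
wrist_force: [0.1, 0.3, -1.0]
finger_gap: 39.3
grip_force: 30.7
```

>>> apply_moves([
  [0, 0, 0.0007, 0, 0.025],
  [0, 0, 0, 0, 0.025],
])

```text
time: 24.73
position: [588.3, 192.3, 21.2]
tool_rot: [2.22, 2.222, 0.001]
wrist_force: [-0.4, 0.3, -1.1]
finger_gap: 39.2
grip_force: 30.7
```

>>> apply_moves([
  [0, 0, 0.0006, 0, 0.025],
  [0, 0, 0, 0, 0.025],
])

```text
time: 24.9
position: [588.2, 192.3, 21.0]
tool_rot: [2.22, 2.222, 0.001]
wrist_force: [-1.0, -0.1, 4.0]
finger_gap: 39.6
grip_force: 31.3
```

Contact. I'll release, lift, back away and take a final look.

>>> apply_moves([
  [0, 0, 0, 0, 0.046],
  [0, 0, 0, 0, 0.052],
  [0, 0, 0, 0, 0.056],
  [0, 0, 0, 0, 0.056],
  [0, 0, -0.008, 0, 0.056],
  [0, 0, -0.02, 0, 0.056],
  [0, 0, -0.035, 0, 0.056],
  [0, 0, -0.04, 0, 0.056],
  [-0.02, -0.025, -0.01, 0, 0.056],
  [-0.02, -0.025, -0.01, 0, 0.056],
  [-0.02, -0.025, -0.01, 0, 0.056],
  [-0.02, -0.025, -0.01, 0, 0.056],
  [-0.02, -0.025, -0.01, 0, 0.056],
  [-0.02, -0.025, -0.01, 0, 0.056],
  [0, 0, 0, 0, 0.056],
  [0, 0, 0, 0, 0.056],
])

```text
time: 26.23
position: [437.8, 71.5, 184.9]
tool_rot: [2.221, 2.219, 0.003]
wrist_force: [0.4, -0.2, 0.7]
finger_gap: 56.1
grip_force: 0.0
```

```bash
python3 - <<'E'
from look import *
o=look("i")
t=o["top"]["pixels"][90:330,110:530];s=o["scene"]["pixels"][170:410,110:530]
cv2.imwrite("pics/li.png",np.vstack([cv2.resize(x,(520,297),interpolation=cv2.INTER_CUBIC) for x in(t,s)]))
E
```

```text
(no output)
```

View pics/li.png

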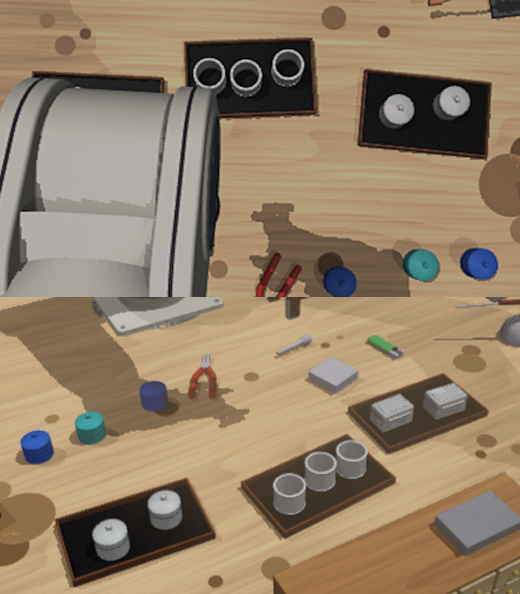

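All pieces stand upright in their trays: rings at (352,458), (320,470) and (290,492), round boxes at (110,540) and (165,510), oblongs at (392,412) and (445,400). The look-alikes have not moved and the arm is clear.

```bash
python3 -c "
from station import robot
print(robot.finish_job())"
```

```text
the job is handed in; nothing more can be done
None
```

The job is handed in: both napkin rings, the round box and the oblong box stand upright in the trays of their kind, with the samples and blue and turquoise look-alikes left in place, in about 26 s of robot time.

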